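# Overhang a window plate above the backlight and trigger the inspection camera

## Task

Without picking anything up, slide the metal plate with the window along the black stage, towards the backlight, until its window end overhangs the stage edge by 35 mm with the plate square to that edge. Only when it lies there, press the camera's trigger button fully down and let go. Leave the plain plate and all the other things where they are.

Things in the scene. Friction and masses are not known exactly. Their poses are not given: they have to be found in the camera images.
- stage: Fixed black rectangular block, 300 mm along its x, 260 mm along its y, 40 mm high, flat smooth top; origin at the centre of its underside on the table. Its +x points across the edge to be overhung, towards a low white-topped backlight panel (130 x 170 mm, 17.5 mm high) that adjoins that edge. It points to the robot's left, within 15 degrees.
- stage_edge (a point): Middle of the stage's top edge beside the backlight: 150 mm along +x from the stage's centre, on its top face (40 mm above the table). Same axes as the stage.
- window_plate: The plate to slide: loose bare steel, 120 mm along its x, 70 mm along y, 6 mm thick, about 0.36 kg, flat on the stage in either lane. A rectangular through-window (16 mm along x, 40 mm along y, centred 18 mm from the +x end) marks it. Origin at the centre of its underside. Its +x (window) end faces the overhang edge within about 12 degrees and starts 40 to 100 mm short of it.
- lip (a point): Middle of the lower edge of the window plate's +x (window) end, 60 mm from its origin. The overhang is the distance of this point beyond the stage edge along the stage's x.
- plain_plate: Bystander: loose steel plate of the same 120 x 70 x 6 mm without a window, lying on the stage in the other lane (lane centres about 130 mm apart). Origin at the centre of its underside.
- trigger (a joint): Travel of the camera's trigger button, m: 0 released, 0.006 fully down; a spring returns it; about 5 N presses it fully.
- trigger_top (a point): Centre of the top of the trigger button: a round black cap of 36 mm diameter in a dark round housing on a fixed grey box (70 x 90 x 40 mm) standing on the table, to the right of the stage; about 62 mm above the table, pressed straight down.
- camera_stand: Fixed post on a 70 x 90 mm foot, about 225 mm high, with a small camera in a red clamp, beyond the backlight; camera leans towards the backlight. Origin under its foot.
- standoff: Bystander: loose upright steel pillar, 18 mm diameter, 32 mm high, on the stage top between the lanes near the end away from the backlight. Origin at the centre of its underside.
- lens: Bystander: loose black lens standing on the table beside the backlight, 42 mm diameter, 50 mm high. Origin at the centre of its underside.
- spacer_ring: Bystander: loose brass ring on the table beside the stage, 36 mm diameter, 12 mm high. Origin at the centre of its underside.
- screwdriver: Bystander: loose screwdriver lying on the table, 170 mm long.
- cleaner: Bystander: loose white bottle, 44 mm diameter, 100 mm high. Origin at the centre of its underside.
- gauge_block: Bystander: loose steel block on the table, 50 x 25 x 25 mm. Origin at the centre of its underside.
Mind the look-alikes: they are no part of the job. Leave any red or yellow look-alike of the window_plate alone.

How it is judged (in metres and radians):
On the way, in this order (a step that is already met when the one before it is completed fails the run):
1. the window plate lies flat on the stage, square to the edge, its window end overhanging by 35 mm (x of lip in the frame of stage_edge between 0.029 and 0.041 m and angle between the x axis of window_plate and the x axis of stage, either way round below 0.12 rad and z of window_plate in the frame of stage_edge between -0.004 and 0.004 m and y of window_plate in the frame of stage_edge between -0.1 and 0.1 m), for 0.2 s.
2. the trigger button is pressed down (value of joint trigger above 0.0045 m), for 0.1 s.
At the end, for the whole second after the job is handed in: The window plate lies still and flat on the stage (within 4 mm of its top), its window end 29 to 41 mm beyond the edge, within 0.12 rad (7 degrees) of square, within 100 mm of the stage's middle line; the trigger has been pressed since and is released; no bystander has moved more than 15 mm (all of step 1 and linear speed of window_plate below 0.01 m/s and value of joint trigger below 0.0015 m and distance of each of plain_plate, standoff, lens, spacer_ring, screwdriver, cleaner, gauge_block from where it was at the start of the episode below 0.015 m); the robot touches nothing.
It fails at once if a plate is lifted off the stage (more than 10 mm), tipped or dropped (z of any of plain_plate, window_plate in the frame of stage_edge above 0.01 m or z of any of plain_plate, window_plate in the frame of stage_edge below -0.01 m or angle between window_plate's own z axis and vertical above 0.15 rad).
It fails at once if the trigger is pressed while the window plate is not in its place (value of joint trigger above 0.003 m and not (x of lip in the frame of stage_edge between 0.029 and 0.041 m and angle between the x axis of window_plate and the x axis of stage, either way round below 0.12 rad and z of window_plate in the frame of stage_edge between -0.004 and 0.004 m and y of window_plate in the frame of stage_edge between -0.1 and 0.1 m)).
It fails at once if a bystander is moved more than 15 mm (distance of any of plain_plate, standoff, lens, spacer_ring, screwdriver, cleaner, gauge_block from where it was at the start of the episode above 0.015 m).
It also fails if it takes over 51 s, if anything falls off the work surface, if the arm or the gripper's body presses on something with over 40 N, if the wrist force passes 120 N, or if a joint passes its speed limit or range.

## Robot

A 6-joint arm with a two-finger parallel gripper is mounted at the origin on the work surface. World frame = base frame: x ahead of the robot, y to its left, z up, the work surface at z = 0. Lengths are in mm, angles in rad, forces in N, time in s.
With the tool pointing down it reaches from about 275 to 975 mm from the base axis. Payload 8.4 kg.
Tool frame: the origin (TCP) lies between the finger pads; the fingertips stand 17 mm ahead of it and the grasp point (between the pads) lies 2 mm behind it; z points along the fingers, y is the line along which they close (so a half turn about z gives the same grasp; the last joint's range is limited). The gripper opens to 92 mm and grips with 3 to 60 N. Pads are 20 mm wide; open, the fingers measure 128 mm over their backs; the gripper's body (75 mm by 189 mm) begins 69 mm behind the grasp point.
Start: joints at [-1.349, 0.353, 1.633, -0, 1.155, -0.002], TCP at [138.709, -609.416, 231.583] pointing down, gripper open.
Joint ranges: [-2.63, 2.63], [-0.92, 2.1], [0.06, 2.66], [-1.3, 4.44], [0, 2.69], [-3.02, 3.02]. Speed limits (rad/s): [2.22, 2.22, 2.79, 3.14, 3.14, 3.14].

## Interface

Orientations are given as a unit quaternion [w, x, y, z].
In Python, from station import status, viewer, ctrl, silhouettes gives the robot as it stands.
- The arm moves only by the tool send_rows, never from a script. Its arguments are lists of equal length, an entry for each row: "translation": the shift along the tool's x, y, z in cm, a list of three; "twist": the turn, a rotation vector about the tool's x, y, z in degrees, a list of three. A call has 1 to 20 rows; each row shifts and turns the commanded pose from where the row before left it, along the tool's axes as they then stand; what a row does not reach is not made up. A row lasts 1/12 s, in which the tool goes at most 41.7 mm and 7.16 degrees, less where a joint would pass 70% of its speed; a pose out of reach is approached as far as the arm can. A call with a gripper value outside its range is refused whole. "fingers" is the closure, from 0 (fully open) to 1 (shut), set as the call begins (left out, the last holds). The fingers move at their own pace and stop on an object; the grip force is fixed at half the most. Time passes only in rows, so rows that do not move let the fingers close. It gives the time, the measured TCP pose, the force, the opening and the grip force at its end, in the units of the state.
- status.observe(): the state, without advancing time (a new reading comes with each control period).
- viewer.grab_frame(name): name is "scene" or "top" or "wrist"; returns the picture (384x512x3 uint8, red, green, blue); there is no depth.
- viewer.camera_params(name): a dict with "mtx" (3x3 intrinsics, pixels), "camera_from_world" (4x4, takes a point from world to camera coordinates). Camera axes: x right, y down, z forward; pixel columns grow to the right and rows downward; lengths in mm; the calibration is good to about 2 mm. A picture is of the moment at which its call begins: read the wrist's pose just before it. camera_params takes no time and is no camera call; for the wrist camera it gives the pose at the moment of the call.
- ctrl.close_job(): hands the job in; it is judged then, once.
Trained networks look in the newest picture that a camera, given by its name, has taken for a name from the list of things; names that differ only in an ending like _2 or _b are one class to them, and where a whole thing is asked for, a point or a joint stands for the part that bears it (a point fixed in the world has none). Each returns a list of dicts, best first, with "score" (0 to 1); they miss things now and then, are a little off and sometimes report something else, mostly with a low value. They report only what shows in the picture. A call takes as long as a camera call. They do not tell look-alikes from the thing itself.
- silhouettes(camera, thing): "mask" (384x512 bool, what is visible of it) and "position" ([column, row] in pixels, amid what is visible of it).
The state is a dict: "t": time; "qpos": joint angles; "qd": joint speeds; "effort": joint torques, N m; "tcp_pos": TCP position; "tcp_rot": TCP orientation; "force": force on the tool from outside, world axes, zero at the start; "torque": the same for the moment, N m; "width": opening from 0.0 (shut) to 1.0 (fully open); "gripper_force": force on a finger pad.
Only numpy, scipy, OpenCV 4.12 (cv2) and the standard library are available. Lean on these libraries where they do the work, as an engineer would, in place of code of your own. Each camera call takes 0.05 s, during which the arm holds its last target. There are 200 camera calls.

## Working session

There is one attempt and no reset: what is moved stays moved. The work goes in short steps, Python scripts to look and compute and a tool call to move; the robot and the scene stay as the last step left them, time stands still between calls to the robot, and variables do not carry over. Pictures are saved under pics/ and viewed, at most 10 in all, crops included, and the job is handed in when it is done.

Besides the shell and the picture viewer there is one more tool, called after "Call:" as name(argument=value, ...) on one line, values as JSON. send_rows: Moves the arm, as the interface text tells. Its arguments: {"type":"object","properties":{"translation":{"type":"array"},"twist":{"type":"array"},"fingers":{"type":"number"}},"required":["translation","twist"]}

```bash
mkdir -p pics
cat > h.py <<'E'
from station import status, viewer, ctrl, silhouettes
import numpy as np, cv2
def ray(cam,uv,z):
    p=viewer.camera_params(cam); K=np.array(p["mtx"]);T=np.array(p["camera_from_world"])
    d=np.linalg.inv(K)@np.array([uv[0],uv[1],1.]); R=T[:3,:3]; c=-R.T@T[:3,3]; d=R.T@d
    return c+d*(z-c[2])/d[2]
def px(cam,P):
    p=viewer.camera_params(cam); q=np.array(p["camera_from_world"])@np.append(P,1); q=np.array(p["mtx"])@q[:3]; return q[:2]/q[2]
def maskpoly(cam,m,z):
    c=max(cv2.findContours(m.astype(np.uint8),0,2)[0],key=cv2.contourArea)
    P=np.array([ray(cam,u,z)[:2] for u in c[:,0,:].astype(float)],np.float32)
    return cv2.minAreaRect(P),P
E
python3 - <<'E'
from h import *
s=status.observe();print(s['t'],s['tcp_pos'],s['tcp_rot'])
a=viewer.grab_frame("top");b=viewer.grab_frame("scene")
cv2.imwrite("pics/a.png",cv2.cvtColor(a,4));cv2.imwrite("pics/b.png",cv2.cvtColor(b,4))
Z=dict(stage=40,window_plate=46,plain_plate=46,trigger=62,camera_stand=0,standoff=72,lens=50,spacer_ring=12,screwdriver=10,cleaner=100,gauge_block=25)
for n,z in Z.items():
    for r in silhouettes("top",n)[:2]:
        R,_=maskpoly("top",r["mask"],z)
        print(n,round(r["score"],2),np.round(r["position"]),np.round(R[0]),np.round(R[1]),round(R[2],1),r["mask"].sum())
E
```

```text
0.0 [ 138.62665233 -608.97817093  230.89331079] [-6.35861193e-04  9.93743516e-01  1.11684446e-01 -7.36298422e-05]
stage 0.95 [251. 173.] [535.  43.] [266. 427.] 11.9 9991
stage 0.4 [317. 153.] [ 591. -142.] [16. 21.] 45.7 42
window_plate 0.88 [173. 276.] [238. 250.] [120.  70.] 48.8 1074
window_plate 0.79 [266. 190.] [476.  13.] [ 71. 122.] 9.3 1024
plain_plate 0.84 [271. 143.] [613. -15.] [ 73. 123.] 14.4 1038
trigger 0.51 [251. 172.] [531.  43.] [258. 419.] 12.2 9959
trigger 0.43 [399. 203.] [ 448. -361.] [32. 35.] 27.0 134
camera_stand 0.61 [156. 176.] [521. 332.] [136. 134.] 28.0 1406
lens 0.58 [215. 234.] [361. 147.] [38. 42.] 0.7 190
spacer_ring 0.62 [309. 219.] [ 398. -119.] [30. 16.] 66.4 37
screwdriver 0.57 [407. 119.] [ 702. -415.] [30. 92.] 8.2 270
cleaner 0.66 [411. 142.] [ 608. -384.] [42. 72.] 37.2 338
gauge_block 0.62 [134. 245.] [323. 375.] [51. 31.] 3.1 206
gauge_block 0.39 [398. 204.] [ 451. -371.] [29. 33.] 44.6 110
```

Run:
```python
import cv2
a=cv2.imread("pics/a.png")[60:340,80:460];b=cv2.imread("pics/b.png")
cv2.imwrite("pics/a2.png",cv2.resize(a,None,fx=2,fy=2,interpolation=cv2.INTER_CUBIC))
```

```text
(no output)
```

View pics/a2.png

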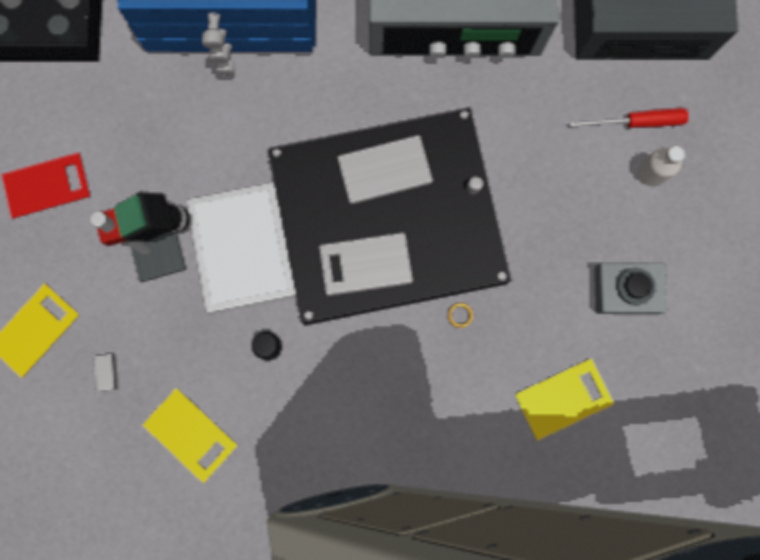

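View pics/b.png

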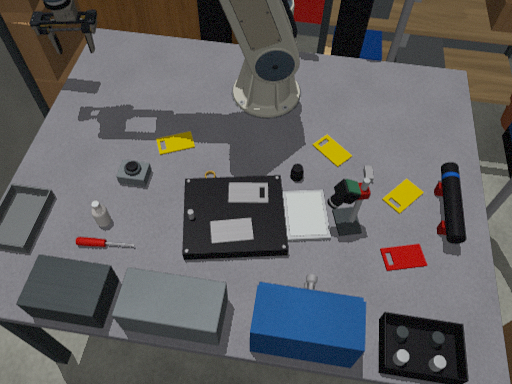

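The top view shows the steel window plate in the near lane at crop (366,264), with its window on the left. The plain plate is at (385,168) and the standoff at (475,184). The stage corners are about (268,148), (470,108), (510,280) and (303,325), and the trigger is at (637,286). The yellow and red plates are decoys.

```bash
cat >> h.py <<'E'
def tri(uv1,c1,uv2,c2):
    A=[];
    for uv,c in((uv1,c1),(uv2,c2)):
        p=viewer.camera_params(c);M=np.array(p["mtx"])@np.array(p["camera_from_world"])[:3]
        A+= [uv[0]*M[2]-M[0],uv[1]*M[2]-M[1]]
    A=np.array(A);return np.linalg.lstsq(A[:,:3],-A[:,3],rcond=None)[0]
E
python3 - <<'E'
from h import *
f=lambda x,y:(80+x/2-.25,60+y/2-.25)
C=np.array([ray("top",f(*c),40)[:2] for c in[(268,148),(470,108),(510,280),(303,325)]]);print(C.round(),C.mean(0))
for i in range(4):
    d=C[i]-C[i-1];print(np.linalg.norm(d).round(),np.degrees(np.arctan2(d[1],d[0])).round(1))
g=cv2.imread("pics/a.png")
print(ray("top",f(637,285),62), ray("top",f(475,184),72))
print("tri trig",tri(f(637,285),"top",(132,167),"scene"))
print("tri plate",tri((266,190),"top",(248.5,192.5),"scene"), "stage corner",tri(f(303,325),"top",(281,179),"scene"))
s=status.observe();R=cv2.Rodrigues
from scipy.spatial.transform import Rotation as Q
w,x,y,z=s["tcp_rot"];print(Q.from_quat([x,y,z,w]).as_matrix().round(3))
p=viewer.camera_params("wrist");print(np.array(p["mtx"]).round(),np.array(p["camera_from_world"]).round(2))
E
```

```text
[[ 644.  155.]
 [ 706. -136.]
 [ 456. -189.]
 [ 389.   99.]] [548.77486237 -17.44141536]
261.0 12.4
297.0 -78.0
256.0 -167.9
296.0 102.9
[ 447.52658157 -357.54962161   62.        ] [ 584.8726893  -137.27673203   72.        ]
tri trig [ 448.60882505 -360.65066349   54.61240461]
tri plate [479.30181692   8.63276924  49.17345102] stage corner [391.01975654 102.29007634  17.67150367]
[[ 0.975  0.222  0.   ]
 [ 0.222 -0.975 -0.   ]
 [-0.     0.    -1.   ]]
[[321.   0. 250.]
 [  0. 321. 192.]
 [  0.   0.   1.]] [[ 2.2000e-01 -9.8000e-01 -0.0000e+00 -6.2481e+02]
 [-9.3000e-01 -2.1000e-01  2.9000e-01 -3.2490e+01]
 [-2.8000e-01 -6.0000e-02 -9.6000e-01  3.9376e+02]
 [ 0.0000e+00  0.0000e+00  0.0000e+00  1.0000e+00]]
```

Call:
send_rows(translation=[[0, 0, 0], [0, 0, 0], [0, 0, 0], [0, 0, 0], [0, 0, 0], [0, 0, 0], [0, 0, 0], [0, 0, 0], [0, 0, 0], [0, 0, 0], [0, 0, 0], [0, 0, 0], [0, 0, 0], [0, 0, 0]], twist=[[0, 0, -6.9], [0, 0, -6.9], [0, 0, -6.9], [0, 0, -6.9], [0, 0, -6.9], [0, 0, -6.9], [0, 0, -6.9], [0, 0, -6.9], [0, 0, -6.9], [0, 0, -6.9], [0, 0, -6.9], [0, 0, -6.9], [0, 0, -6.9], [0, 0, 0]], fingers=0.67)

```text
t: 1.82
tcp_pos: [138.7, -609.4, 231.6]
tcp_rot: [-0.0, 0.624, 0.782, 0.0]
force: [0.3, 0.5, -0.5]
width: 0.334
gripper_force: 0.0
```

Call:
send_rows(translation=[[2.5, 2.3, 0], [2.5, 2.3, 0], [2.5, 2.3, 0], [2.5, 2.3, 0], [2.5, 2.3, 0], [2.5, 2.3, 0], [2.5, 2.3, 0], [2.5, 2.3, 0], [2.5, 2.3, 0], [2.5, 2.3, 0], [2.5, 2.3, 0], [2.5, 2.3, 0], [2.5, 2.3, 0], [2.5, 2.3, 0], [2.5, 2.3, 0], [2.5, 2.3, 0], [2.5, 2.3, 0], [2.5, 2.3, 0], [2.5, 2.3, 0], [2.5, 2.3, 0]], twist=[[0, 0, 0], [0, 0, 0], [0, 0, 0], [0, 0, 0], [0, 0, 0], [0, 0, 0], [0, 0, 0], [0, 0, 0], [0, 0, 0], [0, 0, 0], [0, 0, 0], [0, 0, 0], [0, 0, 0], [0, 0, 0], [0, 0, 0], [0, 0, 0], [0, 0, 0], [0, 0, 0], [0, 0, 0], [0, 0, 0]])

```text
t: 3.48
tcp_pos: [480.0, -19.9, 231.8]
tcp_rot: [0.0, 0.628, 0.779, 0.0]
force: [0.0, 1.1, 0.1]
width: 0.332
gripper_force: 0.0
```

Call:
send_rows(translation=[[0, 0, 0], [0, 0, 0]], twist=[[0, 0, 0], [0, 0, 0]])

```text
t: 3.65
tcp_pos: [479.8, -20.3, 231.5]
tcp_rot: [-0.0, 0.626, 0.78, -0.0]
force: [-0.4, -0.2, 1.2]
width: 0.328
gripper_force: 0.0
```

```bash
cat >> h.py <<'E'
from scipy.spatial.transform import Rotation as Q
def tcp():
    s=status.observe();w,x,y,z=s["tcp_rot"];return s,np.array(s["tcp_pos"]),Q.from_quat([x,y,z,w]).as_matrix()
E
python3 - <<'E'
from h import *
s,p,R=tcp();print(s['t'],p.round(1),R.round(3),s['qpos'],s['width'])
a=viewer.grab_frame("wrist");cv2.imwrite("pics/w1.png",cv2.cvtColor(a,4))
for n,z in (("window_plate",46),("plain_plate",46),("stage",40)):
    for r in silhouettes("wrist",n)[:2]:
        M,_=maskpoly("wrist",r["mask"],z);print(n,round(r["score"],2),np.round(r["position"]),np.round(M[0],1),np.round(M[1],1),M[2])
E
```

```text
3.65 [479.8 -20.3 231.5] [[-0.216  0.976 -0.   ]
 [ 0.976  0.216 -0.   ]
 [-0.    -0.    -1.   ]] [-4.53204269e-02  1.25855948e-01  1.93360634e+00 -6.65101632e-05
  1.08221889e+00 -2.63353123e-01] 0.32769088379885514
window_plate 0.79 [250. 145.] [474.9   9.4] [ 71.2 120.6] 9.407670974731445
window_plate 0.34 [175. 240.] [ 412.5 -108.5] [33.6 29.6] 57.330894470214844
plain_plate 0.66 [367. 192.] [611. -18.] [ 73.4 122.9] 14.760232925415039
stage 0.88 [316. 114.] [544.8  -5.6] [262.9 334.4] 12.2072172164917
```

View pics/w1.png

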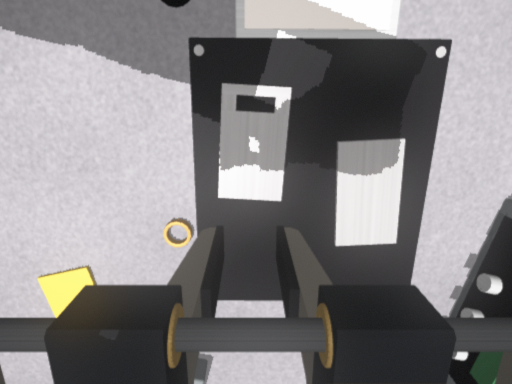

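The wrist view shows the plate with corners near (222,84), (292,87), (283,201) and (218,198). The stage's far edge runs from (189,38) to (450,40). The fingers are behind the plate and the brass ring is at (177,234).

Run:
```python
from h import *
s,p,R=tcp()
e1=ray("wrist",(189,38),40);e2=ray("wrist",(450,40),40);d=(e2-e1)[:2];print("edge",e1.round(1),e2.round(1),np.linalg.norm(d),np.degrees(np.arctan2(d[1],d[0])))
C=np.array([ray("wrist",u,46)for u in[(222,84),(292,87),(283,201),(218,198)]]);print(C.round(1),C.mean(0))
m=(e1+e2)/2
for c in C: print("tool-frame rel edge mid",((R.T@(c-m))).round(1)," rel tcp",(R.T@(c-p)).round(1))
```

```text
edge [391.   97.8  40. ] [643.  151.1  40. ] 257.60292811303975 11.93174949093854
[[431.5  62.4  46. ]
 [501.   74.7  46. ]
 [521.5 -44.7  46. ]
 [449.9 -56.7  46. ]] [475.97118694   8.92200954  46.        ]
tool-frame rel edge mid [-42.2 -96.8  -6. ]  rel tcp [ 93.1 -28.  185.6]
tool-frame rel edge mid [-45.2 -26.3  -6. ]  rel tcp [ 90.2  42.6 185.6]
tool-frame rel edge mid [-166.2  -31.9   -6. ]  rel tcp [-30.8  37.  185.6]
tool-frame rel edge mid [-162.6 -104.3   -5.9]  rel tcp [-27.3 -35.5 185.6]
```

Call:
send_rows(translation=[[-2, 0, 0], [-2, 0, 0], [-2, 0, 0], [0, 0, 2.5], [0, 0, 2.5], [0, 0, 2.5], [0, 0, 2.5], [0, 0, 2.5], [0, 0, 2], [0, 0, 1], [0, 0, 0.7], [0, 0, 0.5], [0, 0, 0.5], [0, 0, 0], [0, 0, 0]], twist=[[0, 0, 0], [0, 0, 0], [0, 0, 0], [0, 0, 0], [0, 0, 0], [0, 0, 0], [0, 0, 0], [0, 0, 0], [0, 0, 0], [0, 0, 0], [0, 0, 0], [0, 0, 0], [0, 0, 0], [0, 0, 0], [0, 0, 0]])

```text
t: 5.1
tcp_pos: [492.8, -80.3, 60.1]
tcp_rot: [0.0, 0.626, 0.78, 0.0]
force: [0.1, -0.6, -0.8]
width: 0.334
gripper_force: 0.0
```

Call:
send_rows(translation=[[0.5, 0, 0], [0.5, 0, 0], [0.4, 0, 0], [0.4, 0, 0], [0.4, 0, 0], [0.4, 0, 0], [0.4, 0, 0], [0.4, 0, 0], [0.4, 0, 0], [0.4, 0, 0], [0.4, 0, 0], [0.4, 0, 0], [0.4, 0, 0], [0.4, 0, 0], [0.4, 0, 0], [0.4, 0, 0], [0.4, 0, 0], [0.4, 0, 0], [0.4, 0, 0], [0.2, 0, 0]], twist=[[0, 0, 0], [0, 0, 0], [0, 0, 0], [0, 0, 0], [0, 0, 0], [0, 0, 0], [0, 0, 0], [0, 0, 0], [0, 0, 0], [0, 0, 0], [0, 0, 0], [0, 0, 0], [0, 0, 0], [0, 0, 0], [0, 0, 0], [0, 0, 0], [0, 0, 0], [0, 0, 0], [0, 0, 0], [0, 0, 0]])

```text
t: 6.77
tcp_pos: [474.9, -1.6, 59.6]
tcp_rot: [-0.0, 0.626, 0.78, -0.0]
force: [0.9, -4.5, 3.7]
width: 0.329
gripper_force: 2.4
```

Call:
send_rows(translation=[[0, 0, 0], [0, 0, 0]], twist=[[0, 0, 0], [0, 0, 0]])

```text
t: 6.93
tcp_pos: [474.6, -1.6, 59.4]
tcp_rot: [-0.0, 0.626, 0.78, -0.0]
force: [-0.4, -0.0, -0.2]
width: 0.334
gripper_force: 0.1
```

Run:
```python
from h import *
s,p,R=tcp();print(s['t'],p.round(1),s['force'])
a=viewer.grab_frame("wrist");cv2.imwrite("pics/w2.png",cv2.cvtColor(a,4))
for r in silhouettes("wrist","window_plate")[:1]:
    M,_=maskpoly("wrist",r["mask"],46);print(round(r["score"],2),np.round(M[0],1),np.round(M[1],1),M[2])
```

```text
6.9333 [474.6  -1.6  59.4] [-0.42593573 -0.00210578 -0.17802791]
0.76 [460.2  63. ] [ 72.5 114.8] 12.437618255615234
```

View pics/w2.png

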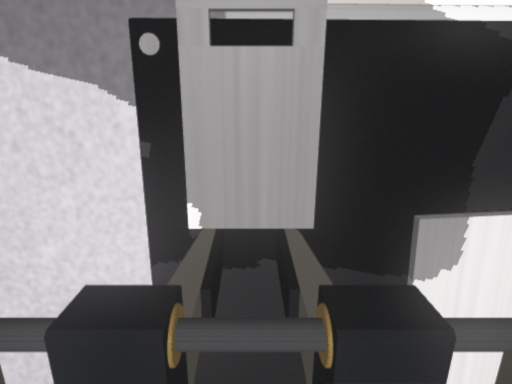

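The plate is square on the fingers. Its rear edge is at row 228, its window spans rows 10 to 45, and the stage edge is near row 19.

Run:
```python
from h import *
s,p,R=tcp()
g=cv2.imread("pics/w2.png",0)
print(g[10:30,160],g[10:30,400],g[220:236,250],g[4:14,250],g[40:50,250])
f=lambda u,z:(R.T@(ray("wrist",u,z)-p)).round(1)
print("edge",f((160,18.5),40),f((400,19.5),40),"rear",f((190,228.5),46),f((313,228.5),46),"win",f((250,10),46),f((250,45.5),46))
```

```text
[129 127 126 126 125 124 120 101  62  33  29  30  32  29  32  31  32  33
  29  33] [165 167 170 171 170 170 170 171 168 133  67  37  36  36  38  36  37  38
  36  36] [147 147 147 147 146 145 146 144 114  61  49  48  47  47  47  49] [164 165 163 160 134  93  91 127 162 173] [ 34  33  33  32  38  79 131 159 163 162]
edge [117.3 -43.8  19.4] [116.8  73.3  19.3] rear [  9.3 -33.9  13.3] [ 9.2 35.7 13.3] win [1.196e+02 1.000e-01 1.340e+01] [1.043e+02 1.000e-01 1.340e+01]
```

Call:
send_rows(translation=[[0.25, 0, 0], [0.25, 0, 0], [0.25, 0, 0], [0.25, 0, 0], [0.25, 0, 0], [0.25, 0, 0], [0.25, 0, 0], [0.2, 0, 0], [0.2, 0, 0], [0.1, 0, 0], [0, 0, 0], [0, 0, 0]], twist=[[0, 0, 0], [0, 0, 0], [0, 0, 0], [0, 0, 0], [0, 0, 0], [0, 0, 0], [0, 0, 0], [0, 0, 0], [0, 0, 0], [0, 0, 0], [0, 0, 0], [0, 0, 0]])

```text
t: 8.03
tcp_pos: [470.2, 20.1, 59.7]
tcp_rot: [-0.0, 0.626, 0.78, 0.0]
force: [0.9, -1.3, -0.8]
width: 0.332
gripper_force: 0.0
```

Call:
send_rows(translation=[[-0.5, 0, 0], [-1.5, 0, 0], [-2, 0, 0], [0, 0, -1.5], [0, 0, -3], [0, 0, -3], [0, 0, -3], [0, 0, -3], [0, 0, -3], [0, 0, 0], [0, 0, 0]], twist=[[0, 0, 0], [0, 0, 0], [0, 0, 0], [0, 0, 0], [0, 0, 0], [0, 0, 0], [0, 0, 0], [0, 0, 0], [0, 0, 0], [0, 0, 0], [0, 0, 0]], fingers=0.67)

```text
t: 8.95
tcp_pos: [479.9, -19.4, 226.2]
tcp_rot: [0.002, 0.626, 0.78, 0.001]
force: [-0.4, 0.5, 0.7]
width: 0.326
gripper_force: 0.0
```

Run:
```python
from h import *
s,p,R=tcp();print(s['t'],p.round(1),s['force'])
a=viewer.grab_frame("wrist");cv2.imwrite("pics/w3.png",cv2.cvtColor(a,4))
t=viewer.grab_frame("top")
m=np.array([516.8,124.5,40])
for cam in("wrist","top"):
  for r in silhouettes(cam,"window_plate")[:2]:
    M,P=maskpoly(cam,r["mask"],46);print(cam,round(r["score"],2),np.round(M[0],1),np.round(M[1],1),M[2])
```

```text
8.95 [479.9 -19.4 226.2] [-0.407727    0.5284173   0.67127933]
wrist 0.84 [453.2  86.6] [ 70.4 115.2] 12.909462928771973
wrist 0.56 [ 295.9 -207.2] [68.4 55.7] 25.887191772460938
top 0.93 [237.7 249.2] [115.2  68.1] 47.45092010498047
top 0.92 [ 292.8 -258.6] [ 70.2 119.3] 25.628965377807617
```

View pics/w3.png

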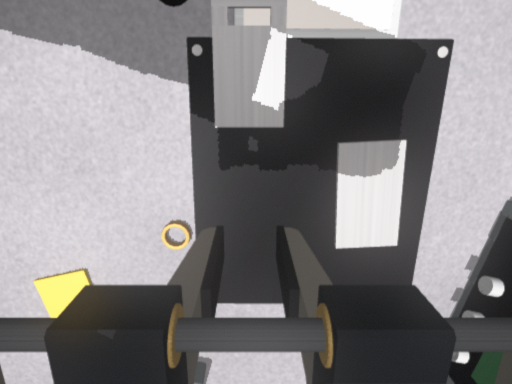

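Run:
```python
from h import *
s,p,R=tcp()
g=cv2.imread("pics/w3.png",0)
for u,a,b in((203,30,46),(350,30,46),(225,120,134),(275,120,134),(250,2,32)):print(u,a,g[a:b,u])
f=lambda u,z:(R.T@(ray("wrist",u,z)-p)).round(1)
print("edge",f((200,37.5),40),f((430,39.5),40),"rear",f((216,127),46),f((283,127.5),46),"win",f((250,7),46),f((250,25),46))
```

```text
203 30 [121 122 121 123 124 121 102  63  34  34  35  34  34  36  36  35]
350 30 [165 167 170 172 172 173 171 153 108  56  45  43  46  46  46  44]
225 120 [151 152 151 152 151 150 136  98  53  45  46  44  45  44]
275 120 [152 151 151 150 151 147 135  97  53  46  45  44  46  45]
250 2 [161 163 162 159 132 115 170 205 210 210 211 211 210 210 211 211 210 211
 211 211 211 211 209 188 163 159 160 160 159 160]
edge [135.5 -47.8 183.3] [133.4 173.5 182.8] rear [ 51.2 -34.4 177.3] [ 50.7  33.8 177.1] win [160.1   0.3 177.2] [145.1   0.3 177.2]
```

The plate is in place: it overhangs about 35.5 mm and is square to the edge. Next is the trigger, so I'll close the fingers and go near it.

Call:
send_rows(translation=[[-2.6, -1, 0], [-2.6, -1, 0], [-2.6, -1, 0], [-2.6, -1, 0], [-2.6, -1, 0], [-2.6, -1, 0], [-2.6, -1, 0], [-2.6, -1, 0], [-2.6, -1, 0], [-2.6, -1, 0], [0, 0, 0], [0, 0, 0], [0, 0, 0]], twist=[[0, 0, 0], [0, 0, 0], [0, 0, 0], [0, 0, 0], [0, 0, 0], [0, 0, 0], [0, 0, 0], [0, 0, 0], [0, 0, 0], [0, 0, 0], [0, 0, 0], [0, 0, 0], [0, 0, 0]], fingers=1)

```text
t: 10.23
tcp_pos: [437.0, -293.9, 223.4]
tcp_rot: [-0.001, 0.626, 0.78, 0.0]
force: [-0.5, 0.8, -0.4]
width: 0.006
gripper_force: 0.0
```

Run:
```python
from h import *
s,p,R=tcp();print(s['t'],p.round(1),s['width'])
a=viewer.grab_frame("wrist");cv2.imwrite("pics/w4.png",cv2.cvtColor(a,4))
print(px("wrist",[448,-359,62]))
for r in silhouettes("wrist","trigger")[:3]:
    M,P=maskpoly("wrist",r["mask"],62);print(r["score"],r["position"],np.round(M[0],1),np.round(M[1],1),(R.T@(ray("wrist",r["position"],62)-p)).round(1))
```

```text
10.2333 [ 437.  -293.9  223.4] 0.006364793409546884
[246.58360256 239.41516198]
```

View pics/w4.png

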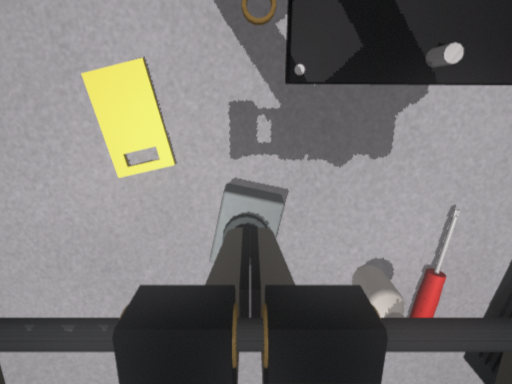

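The fingers hide the trigger at about (247,232), so I'll back off further along -x.

Call:
send_rows(translation=[[-3, 0, 0], [-3, 0, 0], [-3, 0, 0], [-3, 0, 0], [-2, 0, 0], [0, 0, 0], [0, 0, 0], [0, 0, 0]], twist=[[0, 0, 0], [0, 0, 0], [0, 0, 0], [0, 0, 0], [0, 0, 0], [0, 0, 0], [0, 0, 0], [0, 0, 0]])

```text
t: 11.0
tcp_pos: [467.9, -429.8, 224.2]
tcp_rot: [-0.001, 0.625, 0.78, 0.0]
force: [-0.0, -0.2, 0.2]
width: 0.012
gripper_force: 0.0
```

Run:
```python
from h import *
s,p,R=tcp();print(s['t'],p.round(1),s['width'])
a=viewer.grab_frame("wrist");cv2.imwrite("pics/w5.png",cv2.cvtColor(a,4))
q=px("wrist",[448,-359,62]);print(q)
for r in silhouettes("wrist","trigger")[:3]:
    M,P=maskpoly("wrist",r["mask"],62);print(r["score"],r["position"],np.round(M[0],1),np.round(M[1],1),(R.T@(ray("wrist",r["position"],62)-p)).round(1))
```

```text
11.0 [ 467.9 -429.8  224.2] 0.011605674523715087
[245.62348845 105.05450837]
0.76 [239.9, 109.5] [ 446.8 -363. ] [35.6 34.3] [ 68.9  -9.4 162.3]
```

View pics/w5.png

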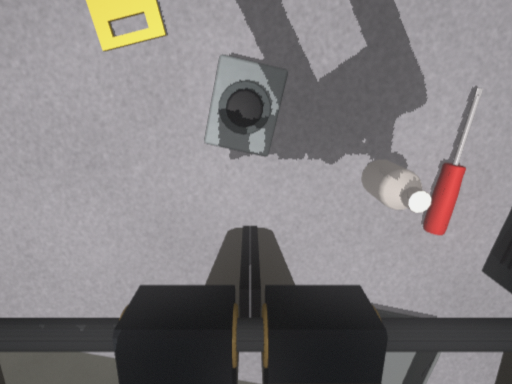

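The cap is at (244,107), about 71 mm ahead in tool x and -6 mm in tool y.

Call:
send_rows(translation=[[2.4, -0.2, 0], [2.4, -0.2, 0], [2.3, -0.2, 0], [0, 0, 2], [0, 0, 3], [0, 0, 3], [0, 0, 3], [0, 0, 2], [0, 0, 0.8], [0, 0, 0], [0, 0, 0]], twist=[[0, 0, 0], [0, 0, 0], [0, 0, 0], [0, 0, 0], [0, 0, 0], [0, 0, 0], [0, 0, 0], [0, 0, 0], [0, 0, 0], [0, 0, 0], [0, 0, 0]])

```text
t: 12.02
tcp_pos: [447.0, -363.0, 87.3]
tcp_rot: [0.0, 0.626, 0.78, 0.0]
force: [0.4, -0.3, -0.7]
width: 0.006
gripper_force: 0.0
```

Call:
send_rows(translation=[[0, 0, 0.2], [0, 0, 0.2], [0, 0, 0.1], [0, 0, 0.1], [0, 0, 0]], twist=[[0, 0, 0], [0, 0, 0], [0, 0, 0], [0, 0, 0], [0, 0, 0]])

```text
t: 12.43
tcp_pos: [446.7, -363.4, 80.8]
tcp_rot: [0.0, 0.626, 0.78, 0.0]
force: [0.5, -1.3, 0.2]
width: 0.003
gripper_force: 0.0
```

Call:
send_rows(translation=[[0, 0, 0.2], [0, 0, 0.2], [0, 0, 0]], twist=[[0, 0, 0], [0, 0, 0], [0, 0, 0]])

```text
t: 12.68
tcp_pos: [446.9, -363.5, 76.5]
tcp_rot: [0.0, 0.626, 0.78, 0.0]
force: [0.2, 0.0, 3.6]
width: 0.004
gripper_force: 1.5
```

Call:
send_rows(translation=[[0, 0, 0.15], [0, 0, 0.1], [0, 0, 0]], twist=[[0, 0, 0], [0, 0, 0], [0, 0, 0]])

```text
t: 12.93
tcp_pos: [446.9, -363.5, 74.1]
tcp_rot: [0.0, 0.626, 0.78, -0.0]
force: [0.1, -0.3, 5.0]
width: 0.001
gripper_force: 2.2
```

Call:
send_rows(translation=[[0, 0, 0.1], [0, 0, 0.1], [0, 0, 0], [0, 0, 0]], twist=[[0, 0, 0], [0, 0, 0], [0, 0, 0], [0, 0, 0]])

```text
t: 13.27
tcp_pos: [446.9, -363.6, 73.2]
tcp_rot: [0.0, 0.626, 0.78, -0.0]
force: [-2.6, 2.1, 14.9]
width: 0.008
gripper_force: 7.8
```

The button bottomed out: the force jumped to 15 N after about 6 mm of travel. I'll release it and check.

Call:
send_rows(translation=[[0, 0, 0], [0, 0, -0.5], [0, 0, -1.5], [0, 0, -3], [0, 0, -3], [0, 0, -3], [0, 0, -3], [0, 0, 0], [0, 0, 0], [0, 0, 0]], twist=[[0, 0, 0], [0, 0, 0], [0, 0, 0], [0, 0, 0], [0, 0, 0], [0, 0, 0], [0, 0, 0], [0, 0, 0], [0, 0, 0], [0, 0, 0]])

```text
t: 14.1
tcp_pos: [446.1, -362.8, 211.1]
tcp_rot: [-0.001, 0.626, 0.78, 0.0]
force: [0.1, 0.7, -0.6]
width: 0.007
gripper_force: 0.0
```

Run:
```python
from h import *
s,p,R=tcp();print(s['t'],p.round(1),s['force'])
a=viewer.grab_frame("top");o=cv2.imread("pics/a.png");a=cv2.cvtColor(a,4)
cv2.imwrite("pics/end.png",cv2.resize(a[60:340,80:460],None,fx=2,fy=2,interpolation=cv2.INTER_CUBIC))
```

```text
14.1 [ 446.1 -362.8  211.1] [ 0.08315037  0.66640955 -0.56476135]
```

View pics/end.png

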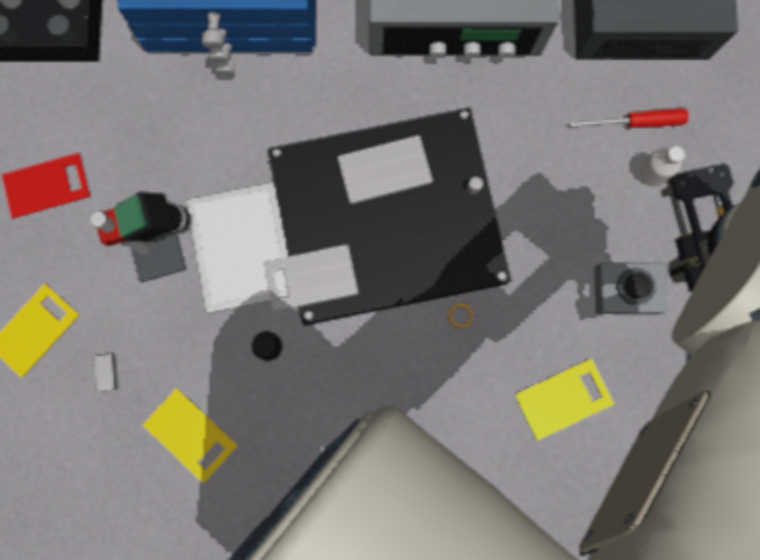

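The top view shows the plate overhanging with its window end at about (268,283), the bystanders unmoved, and the gripper clear of everything.

```bash
python3 -c "
from station import ctrl;print(ctrl.close_job())"
```

```text
the job is handed in; nothing more can be done
None
```

I slid the window plate to about 35.5 mm overhang, square to the edge, pressed the trigger fully and released it, saw nothing else moved in the top view, and handed the job in at about 14 s; no verdict came back.

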